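# Set and lock a pressure-reducing valve

### The job

Set the pressure-reducing valve on its display stand: turn the black adjuster knob until its white line points straight along the pipe to the red-banded outlet. Then tighten the round lock ring below it clockwise until it seats and is nipped up firm, without over-tightening it and without shifting the knob. Handle the knob gently, leave the other stock on the counter where it is, and let go.

Things in the scene. Friction and masses are not known exactly. Their poses are not given: they have to be found in the camera images.
- stand: Fixed display stand with the valve: white plate 110 x 260 x 12 mm, steel pipe 27 mm thick along the stand's y axis, centre 50 mm up, brass body 46 mm across (top 73 mm up), vertical brass neck 40 mm across up to 90 mm. Origin: centre of the plate's underside, on the vertical axis of knob and ring. z up, y along the pipe to the outlet (red band; the inlet has a blue one).
- outlet (a point): Centre of the outlet pipe end (red band), 130 mm from the valve's vertical axis, 50 mm above the counter.
- knob_top (a point): Centre of the top of the black plastic adjuster knob, 142 mm above the counter; turns with the knob, y axis along its white line, centre to rim. The knob is a plain cylinder 34 mm across, 28 mm tall (114 to 142 mm up), above the lock ring and coaxial with it. It cracks if loaded by the fingers with over 70 N in all (both pads summed); 8 to 15 N per finger is plenty.
- adjuster (a joint): Angle of the adjuster knob (rad): 0 when its white line points at the outlet, growing clockwise seen from above. It starts 0.5 to 1.3 rad anticlockwise of the outlet (negative) and can turn from -2.2 to 1.2. It turns easily (0.04 N m), stays where it is left and is shifted by a touch.
- ring_centre (a point): Centre of the knurled steel lock ring, on the valve's axis, 102 mm above the counter; does not turn with it. The ring is a plain cylinder 58 mm across, 20 mm tall (92 to 112 mm up), free all round. Clockwise from above tightens. It turns freely (0.1 N m) for an unknown 0.4 to 1.2 rad until it seats; it bears no mark. It slips in a weak grip: use 20 to 30 N per finger.
- washer (a joint): Wind-up of the hidden sealing washer under the lock ring (rad): 0 while the ring is slack, grows once it has seated. The torque to turn the ring then jumps to 0.35 N m and rises 0.25 per further 0.1 rad; it stays as left. Firm is 0.02 to 0.12: 0.3 to 0.55 N m above free turning; beyond 0.16 it is crushed. Friction lets a torque read at standstill fall 0.1 to 0.2 below these; compare it with free turning read likewise.
- tee: Loose brass tee fitting, 66 x 55 x 36 mm, on the counter beside the stand (bystander). Origin under its centre.
- ball_valve: Loose steel ball valve with a flat red lever, 74 mm long, 40 mm wide, 54 mm tall, the lever reaching 84 mm along its y axis (bystander). Origin under its centre.
- carton: Loose white carton 70 x 110 x 45 mm (bystander). Origin under its centre.

How it is judged:
On the way, in this order (a step that is already met when the one before it is completed fails the run):
1. the adjuster's white line points at the outlet, the lock ring still slack (value of joint adjuster between -0.13 and 0.13 rad and value of joint washer below 0.01 rad), for 0.3 s.
2. the lock ring is nipped up firm, the adjuster still on its mark (value of joint adjuster between -0.13 and 0.13 rad and value of joint washer between 0.02 and 0.12 rad), for 0.2 s.
At the end, for the whole second after the job is handed in: The knob's white line points at the outlet within 0.13 rad, the washer is wound up by 0.02 to 0.12 rad, and the tee, ball valve and carton are at rest within 20 mm of where they stood (all of step 2 and linear speed of each of tee, ball_valve, carton below 0.02 m/s and distance of each of tee, ball_valve, carton from where it was at the start of the episode below 0.02 m); the robot touches nothing.
It fails at once if the lock ring is over-tightened (washer beyond 0.16 rad) (value of joint washer above 0.16 rad).
It fails at once if the lock ring is tightened while the knob is off its mark by more than 0.2 rad (value of joint washer above 0.02 rad and (value of joint adjuster above 0.2 rad or value of joint adjuster below -0.2 rad)).
It fails at once if the plastic knob is loaded with more than 70 N in all (contact force between the fingers and adjuster above 70 N).
It fails at once if a bystander is pushed more than 30 mm (distance of any of tee, ball_valve, carton from where it was at the start of the episode above 0.03 m).
It also fails if it takes over 72 s, if anything falls off the work surface, if the arm or the gripper's body presses on something with over 40 N, if the wrist force passes 120 N, or if a joint passes its speed limit or range.

### The arm

A 6-joint arm with a two-finger parallel gripper is mounted at the origin on the work surface. World frame = base frame: x ahead of the robot, y to its left, z up, the work surface at z = 0. Lengths are in m, angles in rad, forces in N, time in s.
With the tool pointing down it reaches from about 0.35 to 0.725 m from the base axis. Payload 6 kg.
Tool frame: the origin (TCP) lies at the very end of the fingers, on their centre line; the grasp point (between the pads) lies behind it (grip_point_offset is the x of the grasp point in the tool frame, in m); x points along the fingers, z is the direction in which the jaws open and shut, and the axes are right-handed (so a half turn about x gives the same grasp; the last joint's range is limited). The gripper opens to 85 mm and grips with 20 to 120 N. Pads are 22 mm wide; open, the fingers measure 114 mm over their backs; the gripper's body (76 mm by 85 mm) begins 54 mm behind the grasp point. The pads swing forward as they close: fully open they stand 13 mm farther back than shut.
Start: joints at [1.57, 0.04, 0.085, 0, -1.615, -0.334], TCP at [0.197, 0.567, 0.231] pointing down, gripper open.
Joint ranges: [-2.56, 2.56], [-1.29, 2.01], [-1.08, 1.49], [-3.29, 1.98], [-2.81, -0.18], [-2.99, 2.99]. Speed limits (rad/s): [2.57, 2.57, 3.01, 3.14, 3.14, 3.14].

### API

Orientations are given as a 3x3 rotation matrix whose columns are the frame's x, y, z axes.
In Python, from bench import get_state, camera, camera_model, job_done, regions_of, place_of, grip_point_offset gives the robot as it stands.
- The arm moves only by the tool send_rows, never from a script. Its argument "plan" is a list that holds one entry, the list of rows, each a list of 6 numbers: the shift along the tool's x, y, z in cm, then the turn, a rotation vector about the tool's x, y, z in degrees. A call has 1 to 12 rows; each row is the pose to reach, as a shift and turn from the pose commanded when the call began, along the tool's axes at that moment; what a row does not reach only later rows make up. A row lasts 1/12 s, in which the tool goes at most 41.7 mm and 7.16 degrees, less where a joint would pass 70% of its speed; a pose out of reach is approached as far as the arm can. A call with a gripper value outside its range is refused whole. "grip" is the opening, from -1 (shut) to 1 (fully open), set as the call begins (left out, the last holds). The fingers move at their own pace and stop on an object; "force" is the grip in N (left out, the last holds). Time passes only in rows, so rows that repeat a pose let the fingers close. It gives the time, the measured TCP pose, the force and the opening at its end, in the units of the state.
- get_state(): the state, without advancing time (a new reading comes with each control period).
- camera(name): name is "scene" or "side" or "wrist"; returns (picture, depth): 420x560x3 uint8, blue, green, red; 420x560 float32, m along the optical axis (not along the pixel's ray), 0 where there is no reading.
- camera_model(name): a dict with "fx", "fy", "cx", "cy" (pixels), "eye" and "orientation" of the camera in the world. Camera axes: x right, y down, z forward; pixel columns grow to the right and rows downward; lengths in m; the calibration is good to about 2 mm. A picture is of the moment at which its call begins: read the wrist's pose just before it. camera_model takes no time and is no camera call; for the wrist camera it gives the pose at the moment of the call.
- job_done(): hands the job in, once; it reports no verdict.
Trained networks look in the newest picture that a camera, given by its name, has taken for a name from the list of things; names that differ only in an ending like _2 or _b are one class to them, and where a whole thing is asked for, a point or a joint stands for the part that bears it (a point fixed in the world has none). Each returns a list of dicts, best first, with "p" (0 to 1); they miss things now and then, are a little off and sometimes report something else, mostly with a low value. They report only what shows in the picture. A call takes as long as a camera call.
- regions_of(query, camera): "mask" (420x560 bool, what is visible of it).
- place_of(query, camera): "position" ([x, y, z] in m, in the coordinates of the camera as it stood for that picture, good to about 4 mm: a listed point, or the origin of a listed thing).
The state is a dict: "t": time; "joints": joint angles; "dq": joint speeds; "tau": joint torques, N m; "tool_pos": TCP position; "eef_rot": TCP orientation; "force": force on the tool from outside, world axes, zero at the start; "moment": the same for the moment, N m; "finger_gap": finger opening in m.
Only numpy, scipy, OpenCV 4.12 (cv2) and the standard library are available. Lean on these libraries where they do the work, as an engineer would, in place of code of your own. Each camera call takes 0.05 s, during which the arm holds its last target.

## Working session

There is one attempt and no reset: what is moved stays moved. The work goes in short steps, Python scripts to look and compute and a tool call to move; the robot and the scene stay as the last step left them, time stands still between calls to the robot, and variables do not carry over. Pictures are saved under pics/ and viewed, and the job is handed in when it is done.

Besides the shell and the picture viewer there is one more tool, called as a command line: name --argument value ..., lists and objects as JSON in quotes. send_rows: Moves the arm, as the interface text tells. Its arguments: {"type":"object","properties":{"plan":{"type":"array"},"grip":{"type":"number"},"force":{"type":"number"}},"required":["plan"]}

```bash
mkdir -p pics; ls
cat > h.py <<'E'
import numpy as np, cv2
from bench import *
def w(cam,p,m=None):
    m=m or camera_model(cam); return np.array(m["orientation"])@np.array(p)+np.array(m["eye"])
E
python3 - <<'E'
from h import *
s=get_state(); print(s, grip_point_offset)
for c in ("scene","side","wrist"):
    m=camera_model(c); im,d=camera(c); cv2.imwrite(f"pics/{c}0.png",im); print(c,m)
    for q in ("stand","outlet","knob_top","ring_centre","tee","ball_valve","carton"):
        r=place_of(q,c)
        print(q,[(round(a["p"],2),w(c,a["position"],m).round(4)) for a in r[:2]])
print(get_state()["t"])
E
```

```text
pics
{'t': 0.0, 'joints': array([ 1.56969609e+00,  4.08417452e-02,  8.37941688e-02, -4.69612858e-04,
       -1.61549761e+00, -3.33703412e-01]), 'dq': array([ 0.0008898 , -0.00050724, -0.0008215 , -0.00115211, -0.00302748,
        0.00044754]), 'tau': array([ 2.96565786e-04, -3.68201458e+01,  3.47409511e+01,  6.93209276e+00,
       -5.35858475e-03,  1.10444912e-06]), 'tool_pos': array([0.19696058, 0.5664006 , 0.23025158]), 'eef_rot': array([[-4.71067617e-04,  9.44481635e-01, -3.28563873e-01],
       [-1.74834844e-03, -3.28564185e-01, -9.44480026e-01],
       [-9.99998361e-01,  1.29530178e-04,  1.80605894e-03]]), 'force': array([-0.21260791,  0.28678184, -0.82442988]), 'moment': array([ 0.01539825,  0.06275143, -0.00706838]), 'finger_gap': 0.08528076226086652} -0.0187
scene {'fx': 383.42948033227407, 'fy': 383.42948033227407, 'cx': 279.33459860526335, 'cy': 212.68177485070171, 'eye': array([1.00636509, 0.10024264, 0.64427537]), 'orientation': array([[-0.119672  ,  0.78558483, -0.6070709 ],
       [ 0.99274089,  0.0872918 , -0.08273856],
       [-0.01200585, -0.6125656 , -0.79032857]])}
[... 862 characters left out ...]
0787, 0.1459]))]
ring_centre [(0.77, array([0.5462, 0.0783, 0.1002]))]
tee [(0.64, array([ 0.4519, -0.012 ,  0.0007]))]
ball_valve [(0.95, array([0.6508, 0.1884, 0.0046])), (0.42, array([0.5435, 0.08  , 0.0022]))]
carton [(0.82, array([0.7162, 0.0422, 0.0009]))]
wrist {'fx': 353.1626049157913, 'fy': 353.1626049157913, 'cx': 284.0411608756023, 'cy': 214.76771433481898, 'eye': array([0.26542049, 0.5432996 , 0.3740047 ]), 'orientation': array([[-3.28243944e-01, -9.05561645e-01, -2.68726665e-01],
       [-9.44592545e-01,  3.14956131e-01,  9.24530142e-02],
       [ 9.15206919e-04,  2.84184346e-01, -9.58769221e-01]])}
stand []
outlet []
knob_top []
ring_centre []
tee []
ball_valve []
carton []
1.2
```

View images.

View pics/scene0.png

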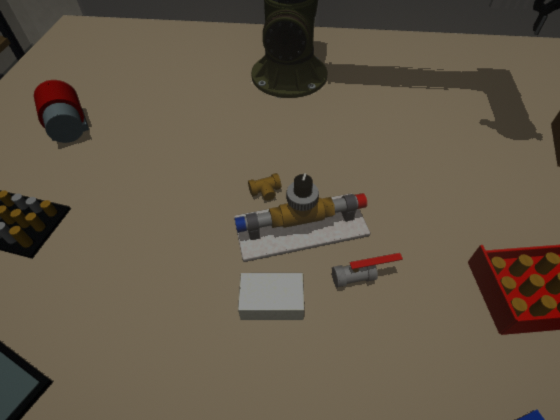

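View pics/side0.png

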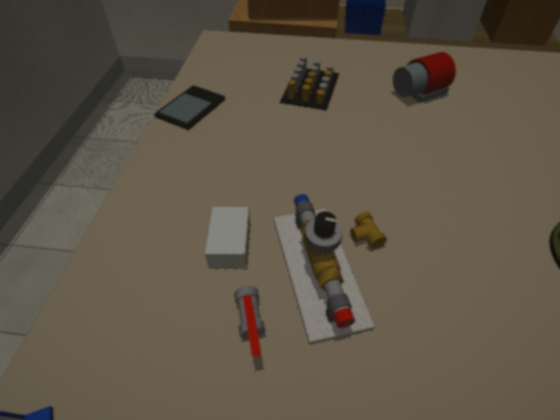

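Run:
```python
from h import *
a=cv2.imread("pics/scene0.png")[165:225,270:340]; b=cv2.imread("pics/side0.png")[200:260,290:360]
cv2.imwrite("pics/c0.png",np.hstack([cv2.resize(x,(400,343),interpolation=cv2.INTER_CUBIC) for x in (a,b)]))
```

```text
(no output)
```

View pics/c0.png

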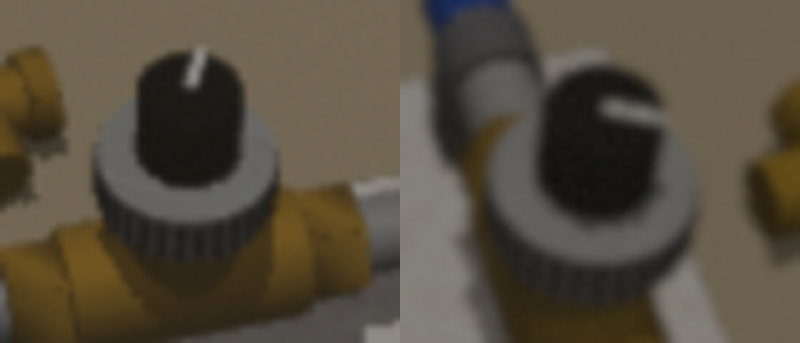

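send_rows --plan '[[[0,3.05,2.16,0,0,0],[0,6.1,4.32,0,0,0],[0,9.15,6.48,0,0,0],[0,12.2,8.64,0,0,0],[0,15.25,10.8,0,0,0],[0,18.3,12.96,0,0,0],[0,21.35,15.12,0,0,0],[0,24.4,17.3,0,0,0],[0,27.5,19.4,0,0,0],[0,30.5,21.6,0,0,0],[0,33.6,23.8,0,0,0],[0,36.6,25.9,0,0,0]]]' --grip 1

```text
t: 2.2
tool_pos: [0.4585, 0.2, 0.2317]
eef_rot: [[0.001, 0.945, -0.328], [0.001, -0.328, -0.945], [-1.0, 0.001, -0.001]]
force: [1.0, 1.0, -0.6]
finger_gap: 0.0852
```

send_rows --plan '[[[0,3.1,2.2,0,0,0],[0,6.1,4.4,0,0,0],[0,9.2,6.5,0,0,0],[0,12.3,8.7,0,0,0],[0,12.3,8.7,0,0,0],[0,12.3,8.7,0,0,0]]]'

```text
t: 2.7
tool_pos: [0.5459, 0.0774, 0.2307]
eef_rot: [[-0.001, 0.943, -0.332], [-0.001, -0.332, -0.943], [-1.0, -0.001, 0.001]]
force: [-0.2, 0.4, 0.9]
finger_gap: 0.0852
```

Run:
```python
from h import *
s=get_state(); print(s["t"],s["joints"].round(3),s["tool_pos"].round(4),s["eef_rot"].round(3),s["finger_gap"])
c="wrist"; m=camera_model(c); im,d=camera(c); cv2.imwrite(f"pics/{c}1.png",im); np.save("d1",d)
for q in ("outlet","knob_top","ring_centre"):
        r=place_of(q,c)
        print(q,[(round(a["p"],2),w(c,a["position"],m).round(4)) for a in r[:2]])
```

```text
2.7 [ 0.505 -0.088 -0.043  0.    -1.618  0.727] [0.5459 0.0774 0.2307] [[-0.001  0.943 -0.332]
 [-0.001 -0.332 -0.943]
 [-1.    -0.001  0.001]] 0.08515523012487863
outlet [(0.78, array([0.4982, 0.2009, 0.0478]))]
knob_top [(0.64, array([0.5419, 0.0845, 0.1414]))]
ring_centre [(0.65, array([0.5443, 0.0802, 0.0975]))]
```

View pics/wrist1.png

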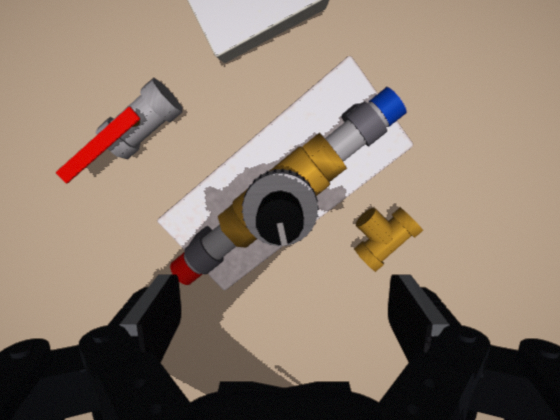

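```bash
cat >> h.py <<'E'
def onplane(m,uv,z):
    uv=np.atleast_2d(uv).astype(float)
    r=np.c_[(uv[:,0]-m["cx"])/m["fx"],(uv[:,1]-m["cy"])/m["fy"],np.ones(len(uv))]@np.array(m["orientation"]).T
    e=np.array(m["eye"]); return e+r*((z-e[2])/r[:,2])[:,None]
def look(name,cam="wrist"):
    m=camera_model(cam); im,d=camera(cam); cv2.imwrite(f"pics/{name}.png",im); return m,im,d
def rectify(m,im,c,z,half,n):
    # top view, x right=world x, up = world y
    g=np.linspace(-half,half,n); X,Y=np.meshgrid(c[0]+g,c[1]-g)
    P=np.stack([X,Y,np.full_like(X,z)],-1)-np.array(m["eye"]); Q=P@np.array(m["orientation"])
    return cv2.remap(im,(Q[...,0]/Q[...,2]*m["fx"]+m["cx"]).astype(np.float32),(Q[...,1]/Q[...,2]*m["fy"]+m["cy"]).astype(np.float32),cv2.INTER_CUBIC)
E
python3 - <<'E'
from h import *
m,im,d=look("wrist2")
print(get_state()["tool_pos"])
c=(0.5452,0.0786)
r=rectify(m,im,c,0.142,0.04,400); r2=rectify(m,im,c,0.112,0.04,400)
for x in (r,r2):
    cv2.line(x,(200,0),(200,400),(0,255,0),1);cv2.line(x,(0,200),(400,200),(0,255,0),1)
cv2.circle(r,(200,200),85,(0,0,255),1); cv2.circle(r2,(200,200),145,(0,0,255),1)
cv2.imwrite("pics/r2.png",np.hstack([r,r2]))
hsv=cv2.cvtColor(im,cv2.COLOR_BGR2HSV).astype(int)
for nm,mk in (("red",((hsv[...,0]<8)|(hsv[...,0]>172))),("blue",(abs(hsv[...,0]-115)<12))):
    mk=(mk&(hsv[...,1]>150)&(hsv[...,2]>60)).astype(np.uint8)
    n,l,st,ce=cv2.connectedComponentsWithStats(mk)
    for i in range(1,n):
        if st[i,4]>100: print(nm,st[i],onplane(m,ce[i],0.0575))
E
```

```text
[0.54491108 0.08024235 0.23163184]
red [  59  104   84   76 1687] [[0.64074882 0.21753834 0.0575    ]]
red [173 251  31  32 494] [[0.50414727 0.1969364  0.0575    ]]
blue [374  86  35  38 685] [[ 0.5880215  -0.03302716  0.0575    ]]
```

View pics/r2.png

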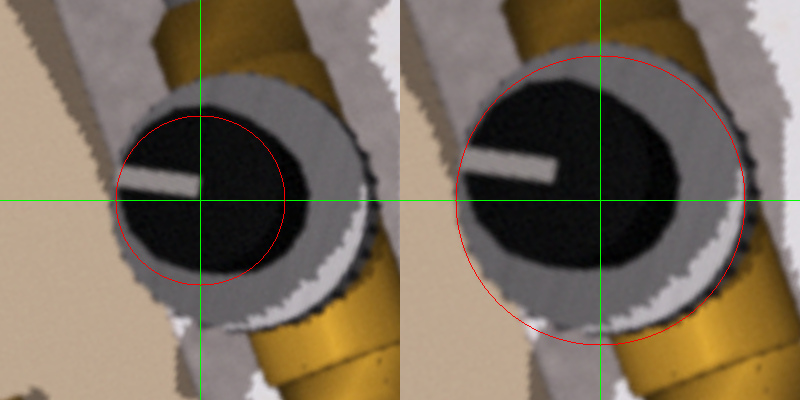

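```bash
cat >> h.py <<'E'
def measure(name,cam="wrist",c=(0.545,0.080)):
    m,im,d=look(name,cam)
    r=rectify(m,im,c,0.142,0.04,400); g=cv2.cvtColor(r,cv2.COLOR_BGR2GRAY)
    rr=np.hypot(*(np.indices(g.shape)-199.5))
    mk=((g>90)&(rr<82)).astype(np.uint8); n,l,st,ce=cv2.connectedComponentsWithStats(mk)
    out=[]
    for i in range(1,n):
        if 400<st[i,4]<4000:
            ys,xs=np.nonzero(l==i); vx,vy,x0,y0=cv2.fitLine(np.c_[xs,ys].astype(np.float32),cv2.DIST_L2,0,.01,.01).ravel()
            a=np.degrees(np.arctan2(-vy,vx))
            if np.dot([vx,vy],[x0-199.5,y0-199.5])<0: a+=180
            out.append((a%360,st[i,4],x0,y0))
    hsv=cv2.cvtColor(im,cv2.COLOR_BGR2HSV).astype(int); P={}
    for nm,k in (("red",((hsv[...,0]<8)|(hsv[...,0]>172))),("blue",(abs(hsv[...,0]-115)<12))):
        k=(k&(hsv[...,1]>150)&(hsv[...,2]>60)).astype(np.uint8)
        n,l,st,ce=cv2.connectedComponentsWithStats(k)
        P[nm]=[onplane(m,ce[i],0.0575)[0,:2].round(4) for i in range(1,n) if st[i,4]>100]
    cv2.imwrite(f"pics/{name}_r.png",r)
    print("line",out,P)
    return m,im
E
python3 - <<'E'
from h import *
print(get_state()["tool_pos"]); measure("w3"); print(get_state()["tool_pos"]); measure("w4")
E
```

```text
[0.54491108 0.08024235 0.23163184]
line [(np.float32(172.20667), np.int32(1572), np.float32(158.84734), np.float32(187.89758))] {'red': [array([0.6407, 0.2175]), array([0.5042, 0.197 ])], 'blue': [array([ 0.588, -0.033])]}
[0.54493323 0.08022813 0.23165327]
line [(np.float32(172.28311), np.int32(1580), np.float32(158.83734), np.float32(187.83481))] {'red': [array([0.6407, 0.2175]), array([0.5042, 0.1969])], 'blue': [array([ 0.588, -0.033])]}
```

send_rows --plan '[[[3,0,0,0,0,0],[6,0,0,0,0,0],[9,0,0,0,0,0],[11,0,0,0,0,0],[11.7,0,0,0,0,0],[11.7,0,0,0,0,0],[11.7,0,0,0,0,0],[11.7,0,0,0,0,0]]]' --grip 0.1 --force 20

```text
t: 3.72
tool_pos: [0.5463, 0.0797, 0.1166]
eef_rot: [[0.003, 0.945, -0.328], [0.001, -0.328, -0.945], [-1.0, 0.003, -0.002]]
force: [0.1, -0.8, -0.6]
finger_gap: 0.047
```

Run:
```python
from h import *
s=get_state(); print(s["t"],s["tool_pos"].round(4),s["finger_gap"],s["force"],s["moment"])
ims=[]
for c in("scene","side"):
    m,im,d=look(c+"5",c); ims.append(im)
a=ims[0][110:230,240:380]; b=ims[1][150:270,260:400]
cv2.imwrite("pics/c5.png",np.hstack([cv2.resize(x,(400,343),interpolation=cv2.INTER_CUBIC) for x in (a,b)]))
```

```text
3.7167 [0.5463 0.0797 0.1166] 0.04699589843152888 [ 0.11183857 -0.79676852 -0.58882689] [ 0.03532122 -0.00189399 -0.0204919 ]
```

View pics/c5.png

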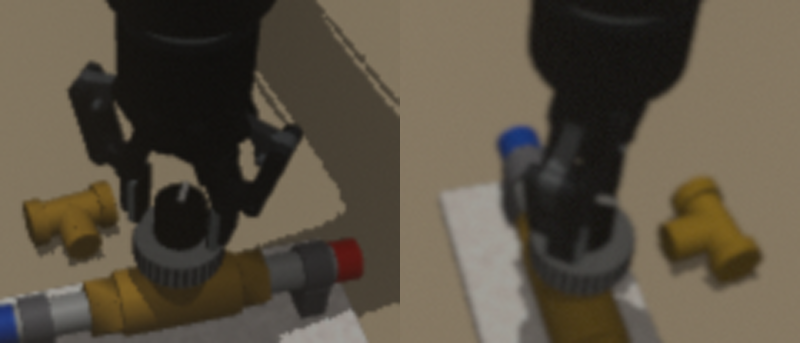

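The scene view shows the fingers straddling the knob just above the ring, with the pads around the knob's mid-height. I'll close gently.

send_rows --plan '[[[0.1,0,0,0,0,0],[0.1,0,0,0,0,0],[0.1,0,0,0,0,0],[0.1,0,0,0,0,0],[0.1,0,0,0,0,0]]]' --grip -0.3 --force 20

```text
t: 4.23
tool_pos: [0.5464, 0.0805, 0.1149]
eef_rot: [[0.004, 0.945, -0.328], [0.002, -0.328, -0.945], [-1.0, 0.003, -0.004]]
force: [0.3, 4.9, 4.8]
finger_gap: 0.0332
```

Run:
```python
from h import *
s=get_state(); print(s["t"],s["tool_pos"].round(4),s["finger_gap"],s["force"],s["moment"],s["joints"].round(3))
```

```text
4.2333 [0.5464 0.0805 0.1149] 0.03319789820685943 [0.34832081 4.87768131 4.78504625] [ 1.78702217 -0.27857148  0.02125527] [ 0.51  -0.073 -0.239 -0.    -1.401  0.727]
```

send_rows --plan '[[[0,0,0,5,0,0],[0,0,0,10,0,0],[0,0,0,16,0,0],[0,0,0,22,0,0],[0,0,0,28,0,0],[0,0,0,34,0,0],[0,0,0,40,0,0],[0,0,0,46,0,0],[0,0,0,52,0,0],[0,0,0,57,0,0],[0,0,0,62,0,0],[0,0,0,62,0,0]]]'

```text
t: 5.23
tool_pos: [0.5456, 0.0797, 0.1149]
eef_rot: [[0.001, 0.149, -0.989], [0.001, -0.989, -0.149], [-1.0, -0.001, -0.002]]
force: [-3.8, 3.9, 6.2]
finger_gap: 0.0333
```

send_rows --plan '[[[0,0,0,0,0,0],[0,0,0,0,0,0],[0,0,0,0,0,0]]]'

```text
t: 5.48
tool_pos: [0.5455, 0.0798, 0.1149]
eef_rot: [[0.001, 0.154, -0.988], [0.001, -0.988, -0.154], [-1.0, -0.001, -0.002]]
force: [-3.2, 3.2, 5.9]
finger_gap: 0.0333
```

Run:
```python
from h import *
s=get_state(); print(s["t"],s["tool_pos"].round(4),s["finger_gap"],s["force"],s["moment"],s["joints"].round(3))
z=s["eef_rot"][:,2]; print(np.degrees(np.arctan2(z[1],z[0])))
ims=[]
measure("w6")
cv2.imwrite("pics/c6.png",cv2.imread("pics/w6_r.png"))
for c in("scene","side"):
    measure(c+"6",c)
```

```text
5.4833 [0.5455 0.0798 0.1149] 0.033305932075866 [-3.15637408  3.21720981  5.87239849] [ 1.04575563  1.19481631 -0.07092129] [ 0.51  -0.073 -0.239 -0.    -1.403 -0.355]
-171.1547603329651
line [(np.float32(110.02607), np.int32(1555), np.float32(187.22122), np.float32(156.26881))] {'red': [array([0.6428, 0.203 ])], 'blue': [array([ 0.5866, -0.0325])]}
line [] {'red': [array([ 0.2295, -0.5941]), array([0.5059, 0.1972]), array([0.6537, 0.4668]), array([0.6427, 0.2194])], 'blue': [array([0.8658, 0.4232])]}
line [] {'red': [array([0.6393, 0.2271]), array([0.5058, 0.1961])], 'blue': [array([0.8829, 0.3733])]}
```

View pics/w6.png

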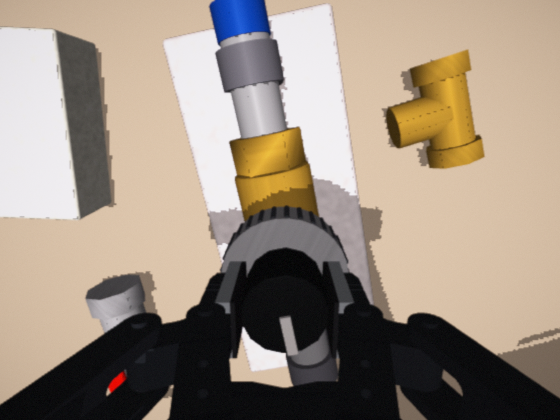

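send_rows --plan '[[[0,0,0,0,0,0],[0,0,0,0,0,0],[0,0,0,0,0,0],[0,0,0,0,0,0],[0,0,0,0,0,0],[0,0,0,0,0,0],[0,0,0,0,0,0]]]' --grip 1

```text
t: 6.22
tool_pos: [0.5452, 0.0791, 0.1132]
eef_rot: [[-0.0, 0.153, -0.988], [-0.0, -0.988, -0.153], [-1.0, 0.0, 0.0]]
force: [1.2, -0.1, -0.6]
finger_gap: 0.0855
```

Run:
```python
from h import *
s=get_state(); print(s["t"],s["tool_pos"].round(4),s["finger_gap"],s["force"],s["moment"])
measure("w7")
```

```text
6.2167 [0.5452 0.0791 0.1132] 0.08551567960778537 [ 1.2245225  -0.11307553 -0.57146817] [0.03998285 0.01378769 0.07105459]
line [(np.float32(110.02269), np.int32(1521), np.float32(187.22485), np.float32(156.15056))] {'red': [], 'blue': [array([ 0.5866, -0.0326])]}
```

View pics/w7.png

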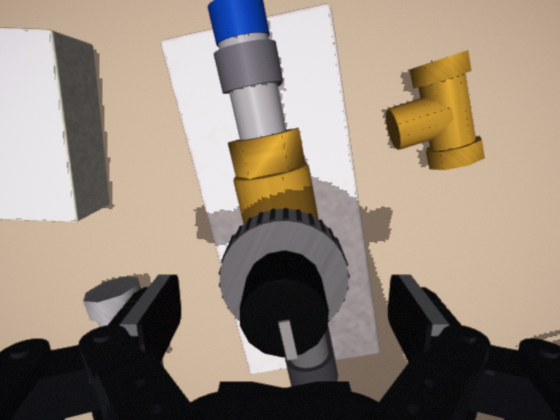

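The knob is released with its line still at 110.0° (pipe at 110.1°), and both fingers are clear of it. Next I'll go down around the ring.

send_rows --plan '[[[0.7,-0.1,0,0,0,0],[1.5,-0.1,0,0,0,0],[2.4,-0.1,0,0,0,0],[3.1,-0.1,0,0,0,0],[3.4,-0.1,0,0,0,0],[3.4,-0.1,0,0,0,0],[3.4,-0.1,0,0,0,0],[3.4,-0.1,0,0,0,0]]]'

```text
t: 6.93
tool_pos: [0.5454, 0.0803, 0.0798]
eef_rot: [[0.001, 0.153, -0.988], [0.0, -0.988, -0.153], [-1.0, 0.0, -0.001]]
force: [0.9, -0.3, 0.1]
finger_gap: 0.0857
```

Run:
```python
from h import *
s=get_state(); print(s["t"],s["tool_pos"].round(4),s["finger_gap"],s["force"],s["moment"])
ims=[]
for c in("scene","side"):
    m,im,d=look(c+"8",c); ims.append(im)
a=ims[0][110:230,240:380]; b=ims[1][150:270,260:400]
cv2.imwrite("pics/c8.png",np.hstack([cv2.resize(x,(400,343),interpolation=cv2.INTER_CUBIC) for x in (a,b)]))
```

```text
6.9333 [0.5454 0.0803 0.0798] 0.08567238323941745 [ 0.87578274 -0.33025337  0.1250951 ] [-0.03864079 -0.03736319 -0.00379639]
```

View pics/c8.png

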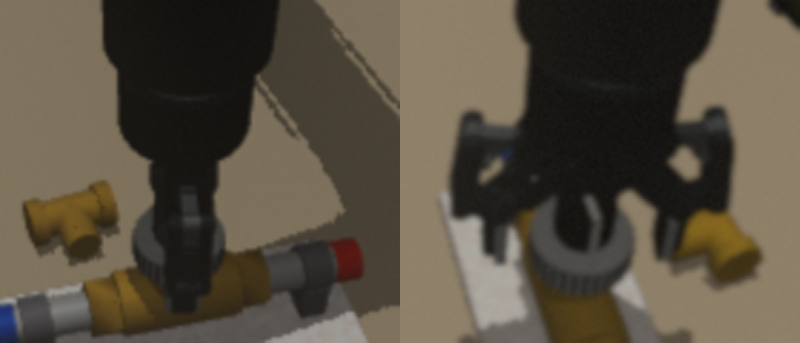

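send_rows --plan '[[[0,0,0,0,0,0],[0,0,0,0,0,0],[0,0,0,0,0,0],[0,0,0,0,0,0],[0,0,0,0,0,0],[0,0,0,0,0,0],[0,0,0,0,0,0]]]' --grip 0 --force 28

```text
t: 7.62
tool_pos: [0.5454, 0.0802, 0.0797]
eef_rot: [[0.001, 0.153, -0.988], [0.0, -0.988, -0.153], [-1.0, 0.0, -0.001]]
force: [0.6, 0.0, 2.9]
finger_gap: 0.0568
```

Run:
```python
from h import *
s=get_state(); print(s["t"],s["tool_pos"].round(4),s["finger_gap"],s["force"],s["moment"],s["tau"].round(3))
measure("w9")
```

```text
7.6167 [0.5454 0.0802 0.0797] 0.056813353929543335 [0.62293198 0.00667257 2.91256494] [ 0.10537356 -0.10789228  0.00633227] [-1.3900e-01 -2.9598e+01  3.2194e+01  6.2680e+00 -1.3400e-01  2.1000e-02]
line [] {'red': [array([0.6513, 0.1808])], 'blue': [array([ 0.586 , -0.0275])]}
```

View pics/w9.png

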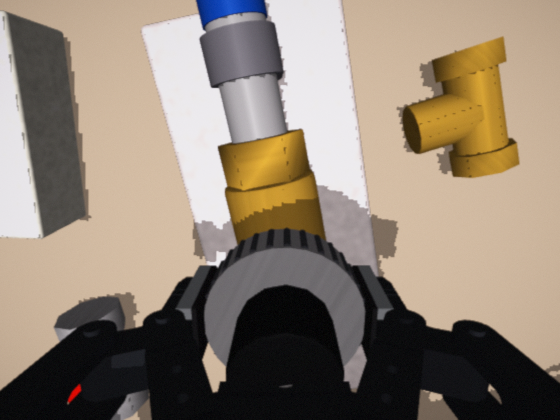

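send_rows --plan '[[[0,0,0,3,0,0],[0,0,0,6,0,0],[0,0,0,9,0,0],[0,0,0,12,0,0],[0,0,0,12,0,0],[0,0,0,12,0,0]]]'

```text
t: 8.17
tool_pos: [0.5453, 0.0803, 0.0797]
eef_rot: [[0.001, -0.054, -0.999], [0.0, -0.999, 0.054], [-1.0, -0.0, -0.001]]
force: [-0.5, 0.9, 4.8]
finger_gap: 0.0569
```

```bash
cat >> h.py <<'E'
def st():
    s=get_state(); y=s["eef_rot"][:,1]
    print(round(s["t"],2),s["tool_pos"].round(4),"gap",round(s["finger_gap"],4),"F",s["force"].round(1),"M",s["moment"].round(3),"yaw",np.degrees(np.arctan2(y[1],y[0])).round(2),"j6",s["joints"][5].round(4),"tau6",s["tau"][5].round(3))
E
python3 -c "
from h import *
st()"
```

```text
8.17 [0.5453 0.0803 0.0797] gap 0.0569 F [-0.5  0.9  4.8] M [ 0.177  0.315 -0.078] yaw -93.1 j6 -0.5649 tau6 -0.077
```

send_rows --plan '[[[0,0,0,2,0,0],[0,0,0,4,0,0],[0,0,0,6,0,0],[0,0,0,8,0,0],[0,0,0,8,0,0],[0,0,0,8,0,0]]]'

```text
t: 8.67
tool_pos: [0.5452, 0.0802, 0.0797]
eef_rot: [[0.0, -0.192, -0.981], [0.0, -0.981, 0.192], [-1.0, -0.0, -0.0]]
force: [-1.5, 0.8, 5.2]
finger_gap: 0.0571
```

```bash
python3 -c "
from h import *
st()"
```

```text
8.67 [0.5452 0.0802 0.0797] gap 0.0571 F [-1.5  0.8  5.2] M [ 0.248  0.55  -0.166] yaw -101.06 j6 -0.7039 tau6 0.018
```

send_rows --plan '[[[0,0,0,1,0,0],[0,0,0,2,0,0],[0,0,0,3,0,0],[0,0,0,3,0,0],[0,0,0,3,0,0]]]'

```text
t: 9.08
tool_pos: [0.5451, 0.0803, 0.0797]
eef_rot: [[0.0, -0.243, -0.97], [0.0, -0.97, 0.243], [-1.0, -0.0, -0.0]]
force: [-2.5, 0.7, 5.1]
finger_gap: 0.0573
```

```bash
python3 -c "
from h import *
st()"
```

```text
9.08 [0.5451 0.0803 0.0797] gap 0.0573 F [-2.5  0.7  5.1] M [ 0.261  0.63  -0.143] yaw -104.05 j6 -0.7561 tau6 0.068
```

send_rows --plan '[[[0,0,0,1,0,0],[0,0,0,2,0,0],[0,0,0,3,0,0]]]'

```text
t: 9.33
tool_pos: [0.5451, 0.0803, 0.0797]
eef_rot: [[0.0, -0.294, -0.956], [-0.0, -0.956, 0.294], [-1.0, 0.0, -0.0]]
force: [-2.9, 0.2, 5.6]
finger_gap: 0.0572
```

```bash
python3 -c "
from h import *
st()"
```

```text
9.33 [0.5451 0.0803 0.0797] gap 0.0572 F [-2.9  0.2  5.6] M [0.303 0.688 0.115] yaw -107.08 j6 -0.809 tau6 0.175
```

send_rows --plan '[[[0,0,0,0,0,0],[0,0,0,0,0,0]]]'

```text
t: 9.5
tool_pos: [0.5451, 0.0803, 0.0797]
eef_rot: [[0.0, -0.293, -0.956], [0.0, -0.956, 0.293], [-1.0, -0.0, -0.0]]
force: [-2.8, 0.8, 5.5]
finger_gap: 0.0571
```

```bash
python3 -c "
from h import *
st()"
```

```text
9.5 [0.5451 0.0803 0.0797] gap 0.0571 F [-2.8  0.8  5.5] M [ 0.253  0.673 -0.058] yaw -107.05 j6 -0.8085 tau6 0.068
```

send_rows --plan '[[[0,0,0,1,0,0],[0,0,0,2,0,0],[0,0,0,3,0,0]]]'

```text
t: 9.75
tool_pos: [0.5451, 0.0803, 0.0797]
eef_rot: [[0.0, -0.343, -0.939], [-0.0, -0.939, 0.343], [-1.0, 0.0, -0.0]]
force: [-2.3, 0.8, 5.4]
finger_gap: 0.0571
```

```bash
python3 -c "
from h import *
st()"
```

```text
9.75 [0.5451 0.0803 0.0797] gap 0.0571 F [-2.3  0.8  5.4] M [0.278 0.738 0.078] yaw -110.07 j6 -0.8613 tau6 0.174
```

send_rows --plan '[[[0,0,0,1,0,0],[0,0,0,2,0,0],[0,0,0,3,0,0]]]'

```text
t: 10.0
tool_pos: [0.5451, 0.0803, 0.0797]
eef_rot: [[-0.0, -0.392, -0.92], [-0.0, -0.92, 0.392], [-1.0, 0.0, -0.0]]
force: [-2.0, 0.9, 6.0]
finger_gap: 0.0575
```

```bash
python3 -c "
from h import *
st()"
```

```text
10.0 [0.5451 0.0803 0.0797] gap 0.0575 F [-2.   0.9  6. ] M [0.316 0.751 0.053] yaw -113.07 j6 -0.9137 tau6 0.172
```

send_rows --plan '[[[0,0,0,1,0,0],[0,0,0,2,0,0],[0,0,0,3,0,0]]]'

```text
t: 10.25
tool_pos: [0.545, 0.0803, 0.0797]
eef_rot: [[-0.0, -0.44, -0.898], [-0.0, -0.898, 0.44], [-1.0, 0.0, 0.0]]
force: [-3.1, 1.3, 5.8]
finger_gap: 0.0574
```

```bash
python3 -c "
from h import *
st()"
```

```text
10.25 [0.545  0.0803 0.0797] gap 0.0574 F [-3.1  1.3  5.8] M [0.27  0.931 0.066] yaw -116.08 j6 -0.9661 tau6 0.171
```

send_rows --plan '[[[0,0,0,1,0,0],[0,0,0,2,0,0],[0,0,0,3,0,0]]]'

```text
t: 10.5
tool_pos: [0.545, 0.0803, 0.0797]
eef_rot: [[-0.0, -0.486, -0.874], [0.0, -0.874, 0.486], [-1.0, 0.0, 0.0]]
force: [-3.2, 0.9, 6.2]
finger_gap: 0.0573
```

```bash
python3 -c "
from h import *
st()"
```

```text
10.5 [0.545  0.0803 0.0797] gap 0.0573 F [-3.2  0.9  6.2] M [0.364 1.028 0.135] yaw -119.07 j6 -1.0184 tau6 0.171
```

send_rows --plan '[[[0,0,0,1,0,0],[0,0,0,2,0,0],[0,0,0,3,0,0]]]'

```text
t: 10.75
tool_pos: [0.5449, 0.0803, 0.0797]
eef_rot: [[-0.0, -0.531, -0.847], [0.0, -0.847, 0.531], [-1.0, 0.0, 0.0]]
force: [-3.5, 1.4, 5.6]
finger_gap: 0.0571
```

```bash
python3 -c "
from h import *
st()"
```

```text
10.75 [0.5449 0.0803 0.0797] gap 0.0571 F [-3.5  1.4  5.6] M [0.384 1.068 0.137] yaw -122.07 j6 -1.0707 tau6 0.171
```

send_rows --plan '[[[0,0,0,1,0,0],[0,0,0,2,0,0],[0,0,0,3,0,0]]]'

```text
t: 11.0
tool_pos: [0.5449, 0.0804, 0.0797]
eef_rot: [[-0.0, -0.575, -0.818], [0.0, -0.818, 0.575], [-1.0, 0.0, 0.0]]
force: [-3.4, 2.0, 6.6]
finger_gap: 0.0577
```

```bash
python3 -c "
from h import *
st()"
```

```text
11.0 [0.5449 0.0804 0.0797] gap 0.0577 F [-3.4  2.   6.6] M [0.419 1.076 0.074] yaw -125.07 j6 -1.1231 tau6 0.171
```

send_rows --plan '[[[0,0,0,1,0,0],[0,0,0,2,0,0],[0,0,0,3,0,0]]]'

```text
t: 11.25
tool_pos: [0.5449, 0.0804, 0.0797]
eef_rot: [[-0.0, -0.617, -0.787], [0.0, -0.787, 0.617], [-1.0, 0.0, 0.0]]
force: [-4.0, 1.9, 6.3]
finger_gap: 0.0573
```

```bash
python3 -c "
from h import *
st()"
```

```text
11.25 [0.5449 0.0804 0.0797] gap 0.0573 F [-4.   1.9  6.3] M [0.475 1.11  0.103] yaw -128.07 j6 -1.1754 tau6 0.171
```

send_rows --plan '[[[0,0,0,1,0,0],[0,0,0,2,0,0],[0,0,0,3,0,0]]]'

```text
t: 11.5
tool_pos: [0.5449, 0.0804, 0.0797]
eef_rot: [[-0.0, -0.657, -0.754], [0.0, -0.754, 0.657], [-1.0, 0.0, 0.0]]
force: [-3.6, 1.2, 6.4]
finger_gap: 0.0571
```

```bash
python3 -c "
from h import *
st()"
```

```text
11.5 [0.5449 0.0804 0.0797] gap 0.0571 F [-3.6  1.2  6.4] M [0.462 1.134 0.145] yaw -131.07 j6 -1.2278 tau6 0.171
```

send_rows --plan '[[[0,0,0,1,0,0],[0,0,0,2,0,0],[0,0,0,3,0,0]]]'

```text
t: 11.75
tool_pos: [0.5448, 0.0804, 0.0797]
eef_rot: [[-0.001, -0.695, -0.719], [0.0, -0.719, 0.695], [-1.0, 0.0, 0.0]]
force: [-3.6, 0.7, 5.9]
finger_gap: 0.057
```

```bash
python3 -c "
from h import *
st()"
```

```text
11.75 [0.5448 0.0804 0.0797] gap 0.057 F [-3.6  0.7  5.9] M [0.457 1.252 0.09 ] yaw -134.07 j6 -1.2802 tau6 0.171
```

send_rows --plan '[[[0,0,0,1,0,0],[0,0,0,2,0,0],[0,0,0,3,0,0]]]'

```text
t: 12.0
tool_pos: [0.5448, 0.0804, 0.0797]
eef_rot: [[-0.001, -0.732, -0.682], [-0.0, -0.682, 0.732], [-1.0, 0.0, 0.0]]
force: [-3.9, 1.7, 6.6]
finger_gap: 0.057
```

```bash
python3 -c "
from h import *
st()"
```

```text
12.0 [0.5448 0.0804 0.0797] gap 0.057 F [-3.9  1.7  6.6] M [0.497 1.321 0.438] yaw -137.03 j6 -1.332 tau6 -0.195
```

send_rows --plan '[[[0,0,0,1,0,0]]]'

```text
t: 12.08
tool_pos: [0.5448, 0.0804, 0.0797]
eef_rot: [[-0.001, -0.743, -0.669], [-0.0, -0.669, 0.743], [-1.0, 0.0, 0.0]]
force: [-4.6, 2.7, 6.1]
finger_gap: 0.0573
```

```bash
python3 -c "
from h import *
st()"
```

```text
12.08 [0.5448 0.0804 0.0797] gap 0.0573 F [-4.6  2.7  6.1] M [0.535 1.325 0.536] yaw -138.02 j6 -1.3494 tau6 -0.235
```

send_rows --plan '[[[0,0,0,0,0,0],[0,0,0,0,0,0],[0,0,0,0,0,0]]]'

```text
t: 12.33
tool_pos: [0.5448, 0.0805, 0.0797]
eef_rot: [[-0.001, -0.743, -0.669], [0.0, -0.669, 0.743], [-1.0, 0.0, 0.0]]
force: [-4.1, 1.6, 6.3]
finger_gap: 0.0573
```

```bash
python3 -c "
from h import *
st()"
```

```text
12.33 [0.5448 0.0805 0.0797] gap 0.0573 F [-4.1  1.6  6.3] M [0.489 1.217 0.214] yaw -138.0 j6 -1.3489 tau6 -0.262
```

send_rows --plan '[[[0,0,0,0,0,0],[0,0,0,0,0,0],[0,0,0,0,0,0],[0,0,0,0,0,0],[0,0,0,0,0,0],[0,0,0,0,0,0]]]' --grip 1

```text
t: 12.83
tool_pos: [0.545, 0.0801, 0.0791]
eef_rot: [[-0.0, -0.745, -0.667], [-0.0, -0.667, 0.745], [-1.0, 0.0, 0.0]]
force: [-0.4, 0.9, 0.3]
finger_gap: 0.0852
```

send_rows --plan '[[[-1,0,0,0,0,0],[-3,0,0,0,0,0],[-6,0,0,0,0,0],[-9,0,0,0,0,0],[-12,0,0,0,0,0],[-15,0,0,0,0,0],[-15,0,0,0,0,0],[-15,0,0,0,0,0],[-15,0,0,0,0,0]]]'

```text
t: 13.58
tool_pos: [0.545, 0.0803, 0.2293]
eef_rot: [[-0.0, -0.745, -0.667], [0.0, -0.667, 0.745], [-1.0, -0.0, 0.0]]
force: [-0.1, -0.4, -0.9]
finger_gap: 0.0855
```

Run:
```python
from h import *
st(); measure("w20")
for c in("scene","side"):
    m,im,d=look(c+"20",c)
    for q in ("tee","ball_valve","carton"):
        r=place_of(q,c); print(q,[(round(a["p"],2),w(c,a["position"],m).round(4)) for a in r[:1]])
```

```text
13.58 [0.545  0.0803 0.2293] gap 0.0855 F [-0.1 -0.4 -0.9] M [-0.007 -0.022 -0.009] yaw -138.18 j6 -1.3517 tau6 0.001
line [(np.float32(110.12507), np.int32(1554), np.float32(188.12227), np.float32(156.81339))] {'red': [array([0.5016, 0.1957]), array([0.6385, 0.2178])], 'blue': [array([ 0.5855, -0.0342])]}
tee [(0.79, array([ 4.512e-01, -6.800e-03, -4.000e-04]))]
ball_valve [(0.67, array([0.6488, 0.1902, 0.0009]))]
carton [(0.88, array([ 0.718 ,  0.0451, -0.0009]))]
tee [(0.76, array([ 0.4506, -0.0111, -0.0014]))]
ball_valve [(0.64, array([0.6487, 0.1914, 0.0028]))]
carton [(0.59, array([0.7117, 0.0422, 0.0064]))]
```

View pics/w20.png

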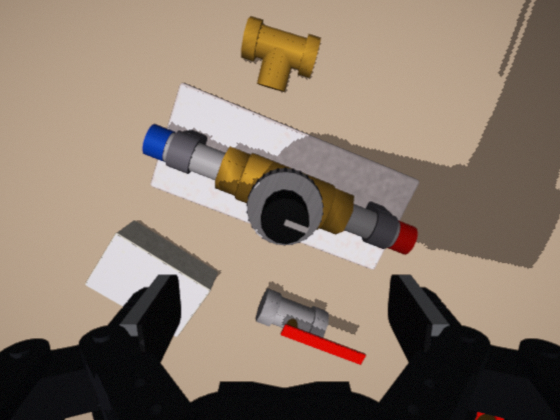

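The wrist view shows the white line running from (285,222) towards the red outlet at (401,237), parallel to the pipe. The gripper is clear of everything and the bystanders haven't moved.

```bash
python3 -c "
from h import *
print(job_done()); st()"
```

```text
the job is handed in; nothing more can be done
None
the job is handed in; nothing more can be done
```

The valve is set and the job was handed in at about 14 s. `job_done()` gives no verdict, so what follows is from my own last checks.

- **Knob:** I gripped it at 20 N and turned it 62° clockwise. After I released the ring and lifted clear, its white line read 110.1° and the pipe axis about 110.1°, so they match within measuring error (allowed 0.13 rad, about 7.5°).
- **Lock ring:** I gripped it at 28 N and turned it clockwise in 3° steps. It seated somewhere between 53° and 56°, and I went 1° further. From the torque rise I estimate the washer wind-up at about 0.06 rad (wanted 0.02 to 0.12).
- **Torque:** while turning it rose from about 0.1 to 0.54 N m. At standstill it read 0.21 N m, against −0.06 to −0.17 when free. The readings carry about 0.05 N m of noise, but the joint torque rose by about the same amount.
- **Bystanders:** tee, ball valve and carton are within about 6 mm of their starting readings, which is about the network's own error.
- **Gripper:** it is open and clear above the valve, reading no outside force beyond noise.

None of these checks failed.

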